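# Open the lockable vacuum valve of the lamination stand

### The arm

A 6-joint arm with a two-finger parallel gripper is mounted at the origin on the work surface. World frame = base frame: x ahead of the robot, y to its left, z up, the work surface at z = 0. Lengths are in m, angles in degrees, forces in N, time in s.
With the tool pointing down it reaches from about 0.25 to 0.725 m from the base axis. Payload 9.7 kg.
Tool frame: the origin (TCP) lies between the finger pads; the fingertips stand 11 mm ahead of it and the grasp point (between the pads) lies 8 mm behind it; z points along the fingers, x is the direction in which the jaws open and shut, and the axes are right-handed (so a half turn about z gives the same grasp; the last joint's range is limited). The gripper opens to 85 mm and grips with 20 to 120 N. Pads are 22 mm wide; open, the fingers measure 114 mm over their backs; the gripper's body (76 mm by 85 mm) begins 54 mm behind the grasp point. The pads swing forward as they close: fully open they stand 13 mm farther back than shut.
Start: joints at [-74.485, 4.979, 10.078, 95.1, 0, 90], TCP at [0.147, -0.53, 0.242] pointing down, gripper open.
Joint ranges: [-179.16, 179.16], [-48.56, 103.87], [-65.8, 70.77], [-126.05, 130.52], [-82.76, 87.17], [-180, 180]. Speed limits (degrees/s): [127.2, 127.2, 147.25, 180, 180, 180].

### API

Orientations are given as [roll, pitch, yaw] about the fixed x, y, z axes, in that order (R = Rz(yaw) Ry(pitch) Rx(roll)).
In Python, from workcell import get_obs, camera, job_done gives the robot as it stands.
- The arm moves only by the tool arm_command, never from a script. Its argument "increments" is a list of rows, each a list of 2 entries, a list of its own where there are three numbers: the shift along the tool's x, y, z in units of 25 mm (1.0 is 25 mm), then the turn about the tool's z in units of 6 degrees (1.0 is 6 degrees). In form: [[[dx, dy, dz], roll], ...]. A call has 1 to 5 rows; each row is the pose to reach, as a shift and turn from the pose measured when the call began, along the tool's axes at that moment; what a row does not reach only later rows make up. A row lasts 1/10 s, in which the tool goes at most 50 mm and 8.59 degrees, less where a joint would pass 70% of its speed; a pose out of reach is approached as far as the arm can. A call with a gripper value outside its range is refused whole. "claw" is the closure, from -1 (fully open) to 1 (shut), so that 0 is half open, set as the call begins (left out, the last holds). The fingers move at their own pace and stop on an object; "force" is the grip in N (left out, the last holds). Time passes only in rows, so rows that repeat a pose let the fingers close. It gives the time, the measured TCP pose, the force and the opening at its end, in the units of the state.
- get_obs(): the state, without advancing time (a new reading comes with each control period).
- camera(name): name is "scene" or "top"; returns a dict with "frame" (420x560x3 uint8, red, green, blue), "range_z" (420x560 float32, m along the optical axis (not along the pixel's ray), 0 where there is no reading), "K" (3x3 intrinsics, pixels), "R" (3x3) and "t" (3): a world point X has camera coordinates R X + t. Camera axes: x right, y down, z forward; pixel columns grow to the right and rows downward; lengths in m; the calibration is good to about 2 mm. A picture is of the moment at which its call begins.
- job_done(): hands the job in, once; it reports no verdict.
The state is a dict: "time": time; "q": joint angles; "qd": joint speeds; "joint_efforts": joint torques, N m; "ee_pos": TCP position; "tcp_rot": TCP orientation; "wrist_force": force on the tool from outside, world axes, zero at the start; "torque": the same for the moment, N m; "opening": finger opening in m.
Only numpy, scipy, OpenCV 4.12 (cv2) and the standard library are available. Lean on these libraries where they do the work, as an engineer would, in place of code of your own. Each camera call takes 0.05 s, during which the arm holds its last target.

### The job

Open the lever valve of the vacuum station and leave it locked open: slide the lock on the lever outwards, away from the valve stem, to free it, swing the lever a quarter turn anticlockwise (seen from above) until it stops in line with the pipe, then slide the lock fully home towards the stem again. Let go, and leave the other things on the bench where they stand.

Things in the scene. Friction and masses are not known exactly. Their poses are not given: they have to be found in the camera images.
- station: Vacuum station screwed to the bench: base plate 120 x 300 mm, 43 mm pipe along its y axis, pipe axis 75 mm up, ball valve at the middle. Origin on the bench under the valve stem; z up. Closed lever points along +x, open along +y. At y = -120 to -260 mm a dial gauge (170 mm high) and an elbow; at y = 205 to 337 mm a clear catch pot (100 mm high).
- valve_stem (a point): Point on the lever's vertical turning axis, 144 mm above the bench; the nut and stem end stand up to 155 mm. Right under the lever (121 to 129 mm up) lies the fixed locking plate: a steel disc of 54 mm radius with two slots 20 mm wide, towards the station's +x and +y.
- lever (a joint): Angle (rad) of the flat steel lever about the stem: 0 = closed (along station +x), grows anticlockwise seen from above, 1.571 = fully open at its stop (along station +y, over the pipe). With the lock in a slot it has only about 0.04 rad of play and gives little more if forced; once free it needs about 0.6 N m and stays where it is left.
- lever_grip (a point): Centre of the top face of the lever's black grip sleeve, 160 mm from the stem; x points outwards along the lever, y across it. The sleeve is 84 mm long (118 to 202 mm from the stem), 32 mm wide and 19 mm high (125 to 144 mm above the bench). Under it is only free space, or the pipe (top 97 mm; saddle bolts to 105 mm) when open.
- lock (a joint): Travel (m) of the locking slide along the lever: 0 = fully home (tongue in a slot of the locking plate, lever locked), 0.022 = fully out, away from the stem. The tapered tongue leaves the slot at 0.018. Needs about 3 N and stays where it is left; it goes home only when the lever stands over a slot.
- lock_thumb (a point): Centre of the top of the slide's black upright thumb piece, 170 mm above the bench; x points outwards along the lever. The block is 28 mm high (142 to 170 mm up), 42 mm wide across the lever, 14 mm thick along it; 72 mm from the stem when home, 94 mm fully out. Its steel strap round the lever is 38 mm wide, 36 mm long, 122 to 142 mm up.
- reel: Bystander: white plastic reel standing up, 90 mm across, 70 mm high; origin under its middle.
- thread_cone: Bystander: brown cone of thread, 76 mm across, 128 mm high; origin under its middle.
- bowl: Bystander: white bowl, 110 mm across, 50 mm high; origin under its middle.
- spanner: Bystander: steel spanner lying flat, 210 mm long along its x axis, under 20 mm high; origin on the bench under its middle.

How it is judged:
By the outcome, as a careful person would: the job done as asked, in the order asked, and still so for the second after the job is handed in, with the robot touching nothing.
It also fails if it takes over 54 s, if anything falls off the work surface, if the arm or the gripper's body presses on something with over 40 N, if the wrist force passes 120 N, or if a joint passes its speed limit or range.

## Working session

There is one attempt and no reset: what is moved stays moved. The work goes in short steps, Python scripts to look and compute and a tool call to move; the robot and the scene stay as the last step left them, time stands still between calls to the robot, and variables do not carry over. Pictures are saved under pics/ and viewed, and the job is handed in when it is done.

Besides the shell and the picture viewer there is one more tool, called as name(argument=value, ...) on one line, values as JSON. arm_command: Moves the arm, as the interface text tells. Its arguments: {"type":"object","properties":{"increments":{"type":"array"},"claw":{"type":"number"},"force":{"type":"number"}},"required":["increments"]}

```bash
mkdir -p pics; ls
cat > h.py <<'E'
import numpy as np,cv2,pickle
from workcell import get_obs,camera
def snap(n,tag):
    c=camera(n); cv2.imwrite(f'pics/{tag}.png',c['frame'][:,:,::-1]); pickle.dump(c,open(f'{tag}.pkl','wb')); return c
def pts(c):
    h,w=c['range_z'].shape; u,v=np.meshgrid(np.arange(w),np.arange(h)); z=c['range_z']
    K=c['K']; P=np.stack([(u-K[0,2])/K[0,0]*z,(v-K[1,2])/K[1,1]*z,z],-1)
    return (P-c['t'])@c['R']
def ray(c,u,v,h):
    d=c['R'].T@np.linalg.inv(c['K'])@[u,v,1]; o=-c['R'].T@c['t']; return o+d*(h-o[2])/d[2]
E
python3 - <<'E'
from h import *
print(get_obs())
for n in('scene','top'):
    c=snap(n,n+'0'); print(n,c['K'],-c['R'].T@c['t'],c['R'])
E
```

```text
pics
{'time': 0.0, 'q': array([-7.44828883e+01,  5.00968894e+00,  1.00354008e+01,  9.51001048e+01,
        9.02533793e-04,  8.99997029e+01]), 'qd': array([-0.04637239, -0.05894098, -0.01278054, -0.10082294,  0.03476185,
       -0.01659066]), 'joint_efforts': array([ 2.08391793e-03, -5.20384562e+01,  4.64805973e+01,  1.62514084e-02,
        1.65219549e-04,  7.69250477e-06]), 'ee_pos': array([ 0.14708597, -0.5297443 ,  0.24160508]), 'tcp_rot': array([-1.79999097e+02,  7.43929966e-02, -7.44825912e+01]), 'wrist_force': array([0.30414017, 0.21890605, 0.43396001]), 'torque': array([ 0.00192365, -0.03947873, -0.02374753]), 'opening': 0.08554544156234364}
scene [[427.07423447   0.         268.59261571]
 [  0.         427.07423447 208.04580719]
 [  0.           0.           1.        ]] [ 1.25346723 -0.47102769  0.82293957] [[ 0.53481402  0.84490777  0.0102386 ]
 [ 0.54886006 -0.33815647 -0.76446245]
 [-0.64243801  0.4144648  -0.64458695]]
top [[436.59481834   0.         275.90241625]
 [  0.         436.59481834 208.7821224 ]
 [  0.           0.           1.        ]] [ 0.5287376  -0.03909368  1.04335402] [[ 0.00946506 -0.99987203 -0.0128971 ]
 [-0.99878943 -0.00883063 -0.04839098]
 [ 0.04827089  0.01333951 -0.9987452 ]]
```

View pics/scene0.png

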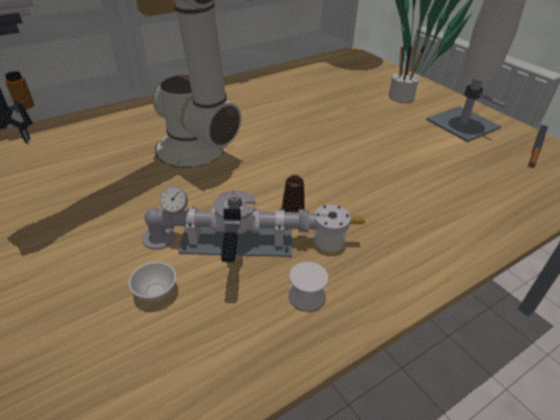

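View pics/top0.png

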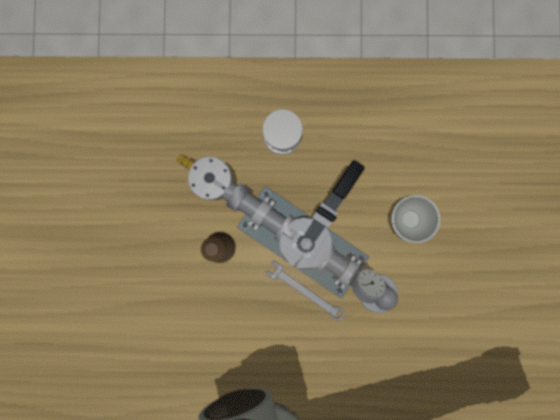

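The top view shows the stem at about (305,243), the thumb piece at (326,213) and the black grip running to (360,165). The pot is at (210,178), the reel at (283,130), the bowl at (415,218), the cone at (218,247) and the spanner at (305,290). Next I measure these points.

```bash
cat > m.py <<'E'
from h import *
for n in('top0','scene0'):
    c=pickle.load(open(n+'.pkl','rb')); P=pts(c); f=c['frame'].astype(int)
    dark=(f.max(2)<45)
    for nm,lo,hi in(('thumb',.15,.18),('grip',.118,.150)):
        m=dark&(P[...,2]>lo)&(P[...,2]<hi)&(c['range_z']>0)&(np.abs(P[...,0]-.5)<.25)&(np.abs(P[...,1]+.15)<.15)
        k,l,s,ce=cv2.connectedComponentsWithStats(m.astype(np.uint8))
        for i in range(1,k):
            if s[i,4]<25: continue
            q=P[l==i]; (cx,cy),sz,a=cv2.minAreaRect(q[:,:2].astype(np.float32)*1000)
            print(n,nm,s[i],ce[i].round(1),'med',np.median(q,0).round(4),'rect',round(cx,1),round(cy,1),np.round(sz,1),round(a,1),'z',np.percentile(q[:,2],[5,50,95]).round(4))
c=pickle.load(open('top0.pkl','rb'));f=c['frame'][:,:,::-1]
cv2.imwrite('pics/topz.png',cv2.resize(f[140:320,170:410],None,fx=3.3,fy=3.3,interpolation=cv2.INTER_CUBIC))
c=pickle.load(open('scene0.pkl','rb'));f=c['frame'][:,:,::-1]
cv2.imwrite('pics/scz.png',cv2.resize(f[170:290,130:370],None,fx=3.3,fy=3.3,interpolation=cv2.INTER_CUBIC))
E
python3 m.py
```

```text
top0 thumb [317 207  18  14  67] [325.7 213.5] med [ 0.5633 -0.1275  0.17  ] rect 562.2 -127.0 [37.6 10.3] 58.1 z [0.1679 0.17   0.1729]
top0 grip [333 161  30  37 447] [348.3 178.4] med [ 0.6372 -0.177   0.1442] rect 634.9 -174.7 [27.6 78.9] 56.5 z [0.1415 0.1442 0.147 ]
scene0 thumb [224 209  16  10 146] [231.8 213.5] med [ 0.5663 -0.1307  0.1641] rect 563.8 -130.1 [36.2 17.8] 56.9 z [0.1512 0.1641 0.1705]
scene0 grip [222 232  16  30 388] [229.1 246.4] med [ 0.6413 -0.1796  0.1429] rect 634.7 -176.3 [31.6 91.1] 57.1 z [0.1367 0.1429 0.1453]
```

View pics/topz.png

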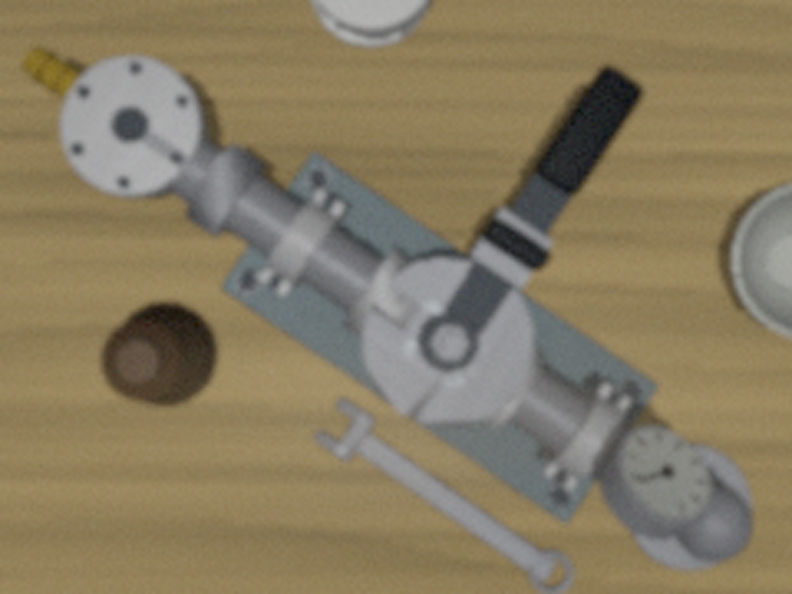

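View pics/scz.png

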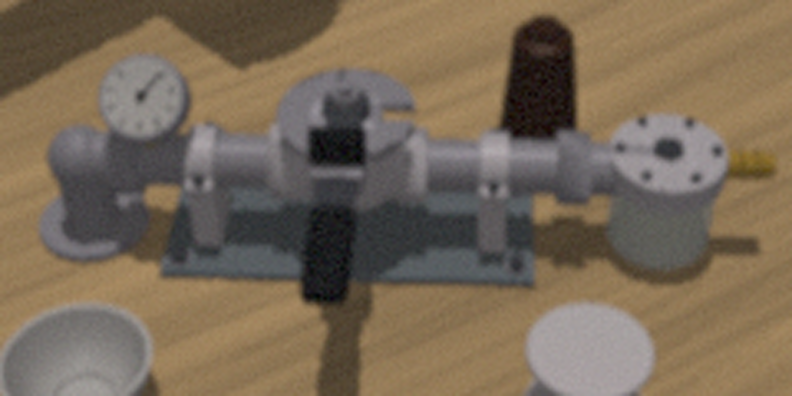

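The scene view confirms the lever is closed, with the thumb at about (232,213) and both slots visible. Now I check the stem and lever axis across the two views.

Run:
```python
from h import *
T=pickle.load(open('top0.pkl','rb'));S=pickle.load(open('scene0.pkl','rb'))
print('stem top ray@.155',ray(T,305.8,243.9,.155).round(4))
# scene nut zoom (345,103)
print('stem scene ray@.155',ray(S,130+345/3.3,170+103/3.3,.152).round(4))
def tri(a,b):
    A=[];B=[]
    for c,(u,v) in((T,a),(S,b)):
        d=c['R'].T@np.linalg.inv(c['K'])@[u,v,1]; d/=np.linalg.norm(d); o=-c['R'].T@c['t']
        M=np.eye(3)-np.outer(d,d); A.append(M);B.append(M@o)
    return np.linalg.lstsq(np.vstack(A),np.hstack(B),rcond=None)[0]
print('tri stem',tri((305.8,243.9),(130+345/3.3,170+103/3.3)).round(4))
# thumb top: top view centre (325.7,213.5); scene: top face centre
for nm,c in(('T',T),('S',S)):
    P=pts(c);f=c['frame'].astype(int)
    m=(f.max(2)<45)&(P[...,2]>.166)&(P[...,2]<.176)&(np.hypot(P[...,0]-.5633,P[...,1]+.1275)<.04)
    v,u=np.nonzero(m);print(nm,m.sum(),u.mean(),v.mean(),P[m].mean(0).round(4)); 
    if nm=='T':a=(u.mean(),v.mean())
    else:b=(u.mean(),v.mean())
print('tri thumb',tri(a,b).round(4))
g=pickle.load(open('top0.pkl','rb'))
for nm,(u,v,h) in dict(reel=(283,130,.07),bowl=(415,218,.05),pot=(210,178,.1),cone=(212,248,.128)).items(): print(nm,ray(T,u,v,h).round(3))
```

```text
stem top ray@.155 [ 0.5009 -0.0885  0.155 ]
stem scene ray@.155 [ 0.5182 -0.0975  0.152 ]
tri stem [ 0.5006 -0.0891  0.1362]
T 67 325.7164179104478 213.50746268656715 [ 0.5624 -0.1271  0.1704]
S 67 232.0597014925373 211.0 [ 0.5654 -0.1293  0.1687]
tri thumb [ 0.5624 -0.1277  0.1658]
reel [ 0.753 -0.04   0.07 ]
bowl [ 0.559 -0.341  0.05 ]
pot [0.64  0.117 0.1  ]
cone [0.49  0.106 0.128]
```

```bash
cat >> h.py <<'E'
def to(x,y,z,yaw,o=None):
    o=o or get_obs(); p=o['ee_pos']
    from scipy.spatial.transform import Rotation as Ro
    R=Ro.from_euler('xyz',o['tcp_rot'],degrees=True).as_matrix()
    d=R.T@(np.array([x,y,z])-p)/.025
    dy=(yaw-o['tcp_rot'][2]+180)%360-180
    print('t',round(o['time'],2),'ee',p.round(4),'rot',o['tcp_rot'].round(2),'F',o['wrist_force'].round(1),'op',round(o['opening'],4)); print('units',d.round(2),'roll',round(-dy/6,2),'mm',np.linalg.norm(d)*25)
E
python3 -c "
from h import *
to(.5624,-.1273,.242,-33)"
```

```text
t 0.1 ee [ 0.1471 -0.5298  0.2416] rot [ 1.800e+02  7.000e-02 -7.448e+01] F [-0.9  0.3  0.9] op 0.0854
units [-11.07 -20.31  -0.  ] roll -6.91 mm 578.3497708067588
```

arm_command(increments=[[[-0.8,-1.4,0],-0.6],[[-1.6,-2.9,0],-1.2],[[-2.4,-4.4,0],-1.8],[[-3.2,-5.9,0],-2.4],[[-4.0,-7.3,0],-3.0]], claw=0, force=40)

```text
time: 0.6
ee_pos: [0.2971, -0.3832, 0.2415]
tcp_rot: [-180.0, 0.1, -56.3]
wrist_force: [0.4, 0.5, 0.6]
opening: 0.0427
```

```bash
python3 -c "
from h import *
to(.5624,-.1273,.242,-33)"
```

```text
t 0.6 ee [ 0.2971 -0.3832  0.2415] rot [-1.7998e+02  9.0000e-02 -5.6340e+01] F [0.4 0.5 0.6] op 0.0427
units [-2.64e+00 -1.45e+01 -1.00e-02] roll -3.89 mm 368.55965781747256
```

arm_command(increments=[[[-0.3,-1.6,0],-0.8],[[-0.6,-3.2,0],-1.6],[[-0.9,-4.9,0],-2.4],[[-1.2,-6.5,0],-3.2],[[-1.5,-8.1,0],-3.9]])

```text
time: 1.1
ee_pos: [0.4458, -0.2382, 0.2414]
tcp_rot: [-179.9, 0.1, -32.7]
wrist_force: [-0.5, -0.5, 0.6]
opening: 0.043
```

```bash
python3 -c "
from h import *
to(.5624,-.1273,.200,-33)"
```

```text
t 1.1 ee [ 0.4458 -0.2382  0.2414] rot [-1.7995e+02  9.0000e-02 -3.2740e+01] F [-0.5 -0.5  0.6] op 0.043
units [ 1.52 -6.25  1.66] roll 0.04 mm 166.1552388725433
```

arm_command(increments=[[[0.4,-1.6,0],0],[[0.8,-3.2,0],0],[[1.15,-4.8,0],0],[[1.5,-6.25,0.4],0],[[1.52,-6.25,1.2],0.04]])

```text
time: 1.6
ee_pos: [0.5651, -0.1243, 0.2112]
tcp_rot: [-179.9, 0.0, -32.8]
wrist_force: [-0.9, -0.5, 0.2]
opening: 0.0425
```

```bash
python3 -c "
from h import *
for n in('scene','top'):
    c=snap(n,n+'1')
    f=c['frame'][:,:,::-1]
    q=f[140:320,170:410] if n=='top' else f[130:290,130:370]
    cv2.imwrite(f'pics/{n}1z.png',cv2.resize(q,None,fx=3.3,fy=3.3,interpolation=cv2.INTER_CUBIC))
to(.5624,-.1273,.164,-33)"
```

```text
t 1.7 ee [ 0.5618 -0.1262  0.2082] rot [179.95   0.37 -32.88] F [-0.4 -0.3 -0.1] op 0.0426
units [0.06 0.02 1.77] roll 0.02 mm 44.19830281214038
```

View pics/scene1z.png

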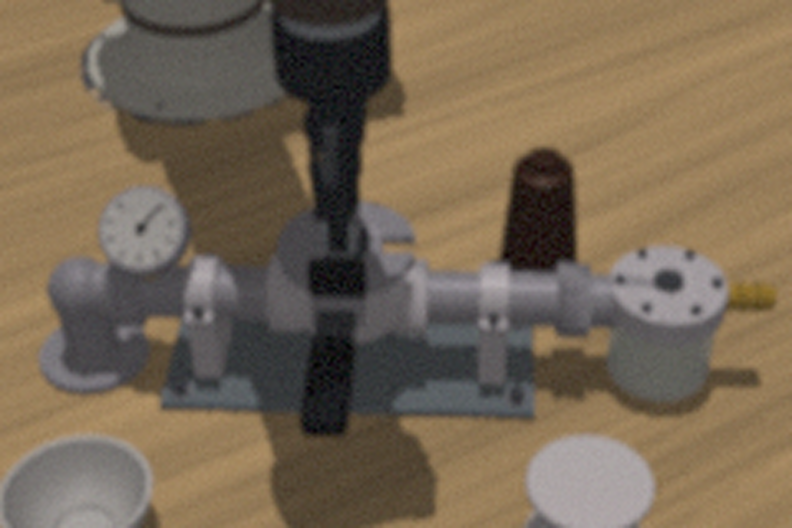

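View pics/top1z.png

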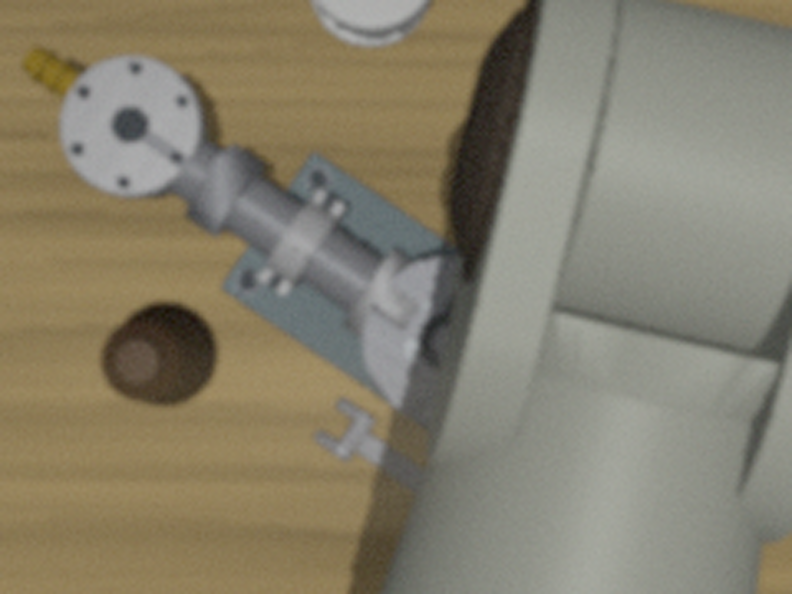

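The scene view shows the fingers lined up over the thumb. The arm hides the lever in the top view. I check the height of the fingertip from the depth reading.

Run:
```python
from h import *
c=pickle.load(open('scene1.pkl','rb'));P=pts(c)
for v in range(190,214,2):
    print(v,[ (round(float(P[v,u,0]),3),round(float(P[v,u,1]),3),round(float(P[v,u,2]),3)) for u in (229,232,235)])
```

```text
190 [(0.615, -0.158, 0.275), (0.617, -0.152, 0.274), (0.621, -0.147, 0.275)]
192 [(0.601, -0.152, 0.259), (0.605, -0.146, 0.259), (0.62, -0.147, 0.269)]
194 [(0.607, -0.155, 0.258), (0.611, -0.15, 0.259), (0.617, -0.146, 0.261)]
196 [(0.607, -0.155, 0.253), (0.609, -0.149, 0.252), (0.614, -0.144, 0.253)]
198 [(0.591, -0.148, 0.233), (0.593, -0.141, 0.232), (0.593, -0.134, 0.228)]
200 [(0.592, -0.149, 0.229), (0.593, -0.142, 0.226), (0.595, -0.135, 0.225)]
202 [(0.591, -0.148, 0.222), (0.594, -0.142, 0.222), (0.598, -0.137, 0.222)]
204 [(0.592, -0.149, 0.217), (0.592, -0.142, 0.214), (0.599, -0.138, 0.217)]
206 [(0.584, -0.146, 0.205), (0.592, -0.142, 0.209), (0.595, -0.136, 0.208)]
208 [(0.518, -0.114, 0.137), (0.524, -0.109, 0.139), (0.524, -0.1, 0.136)]
210 [(0.559, -0.134, 0.169), (0.565, -0.129, 0.171), (0.568, -0.123, 0.171)]
212 [(0.564, -0.137, 0.168), (0.568, -0.131, 0.168), (0.572, -0.125, 0.168)]
```

arm_command(increments=[[[0.06,0.03,0.5],0],[[0.06,0.03,1.0],0],[[0.06,0.03,1.5],0],[[0.06,0.03,1.9],0],[[0.06,0.03,1.9],0]])

```text
time: 2.2
ee_pos: [0.5615, -0.1277, 0.159]
tcp_rot: [179.9, 0.5, -32.9]
wrist_force: [0.0, 0.4, -0.2]
opening: 0.0425
```

```bash
python3 -c "
from h import *
c=snap('scene','s2');cv2.imwrite('pics/s2z.png',cv2.resize(c['frame'][130:290,130:370,::-1],None,fx=3.3,fy=3.3,interpolation=cv2.INTER_CUBIC))
to(.5624,-.1273,.160,-33)"
```

```text
t 2.25 ee [ 0.5618 -0.1276  0.16  ] rot [179.93   0.43 -32.9 ] F [0.7 0.1 0.5] op 0.0428
units [ 0.01 -0.02  0.  ] roll 0.02 mm 0.6655204205566396
```

View pics/s2z.png

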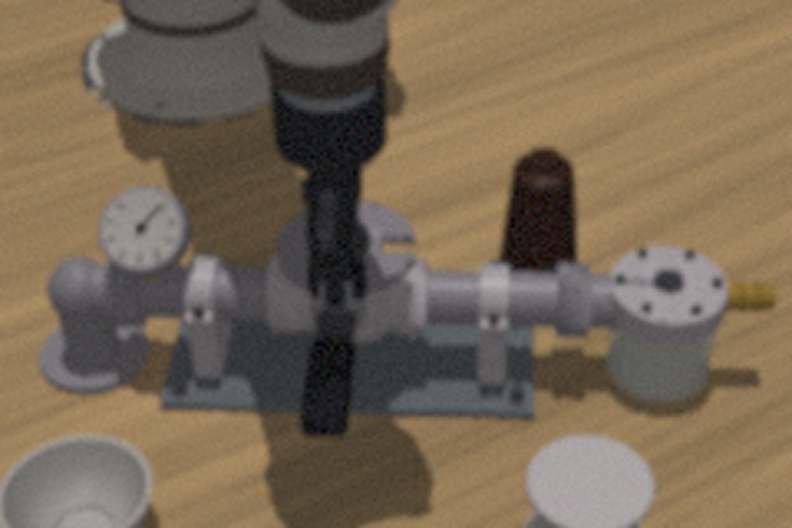

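The fingers straddle the thumb, at about (335,270) in the zoom. Next I close them gently.

arm_command(increments=[[[0,0,0],0],[[0,0,0],0],[[0,0,0],0],[[0,0,0],0],[[0,0,0],0]], claw=1, force=30)

```text
time: 2.75
ee_pos: [0.5623, -0.1279, 0.1608]
tcp_rot: [179.9, 0.3, -32.9]
wrist_force: [2.1, -2.6, 4.0]
opening: 0.0131
```

arm_command(increments=[[[0.2,0,0],0],[[0.4,0,0],0],[[0.6,0,0],0],[[0.75,0,0],0],[[0.86,0,0],0]])

```text
time: 3.25
ee_pos: [0.5807, -0.1399, 0.1608]
tcp_rot: [179.9, 0.3, -32.9]
wrist_force: [-4.1, 0.8, 5.3]
opening: 0.0132
```

arm_command(increments=[[[0,0,0],0],[[0,0,0],0]])

```text
time: 3.45
ee_pos: [0.5808, -0.14, 0.1608]
tcp_rot: [179.9, 0.4, -32.9]
wrist_force: [-4.2, 1.0, 4.5]
opening: 0.0135
```

```bash
python3 -c "
from h import *
c=snap('scene','s3');cv2.imwrite('pics/s3z.png',cv2.resize(c['frame'][130:290,130:370,::-1],None,fx=3.3,fy=3.3,interpolation=cv2.INTER_CUBIC))
to(.5624,-.1273,.160,-33)"
```

```text
t 3.5 ee [ 0.5809 -0.14    0.1608] rot [179.94   0.34 -32.93] F [-4.7  0.1  4.4] op 0.0133
units [-0.9  -0.03  0.04] roll 0.01 mm 22.440158217186813
```

View pics/s3z.png

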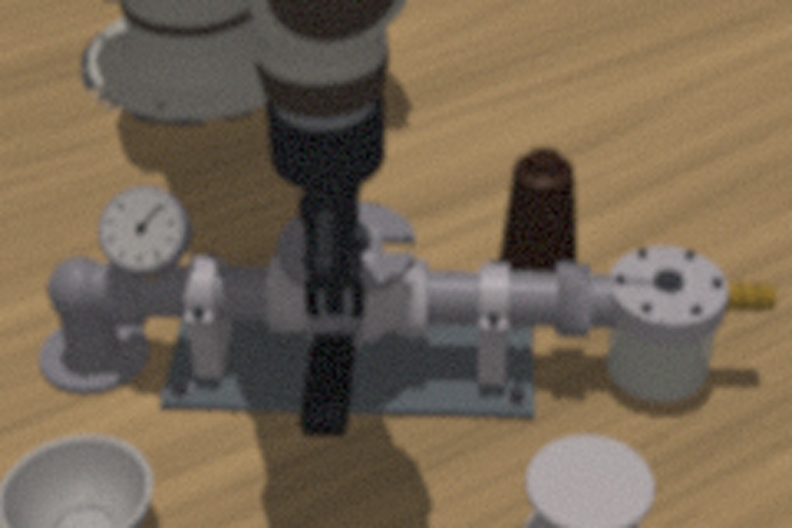

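arm_command(increments=[[[0,-0.2,0],-0.5],[[-0.02,-0.395,0],-1.0],[[-0.045,-0.59,0],-1.5],[[-0.08,-0.785,0],-2.0],[[-0.13,-0.98,0],-2.5]])

```text
time: 4.0
ee_pos: [0.5911, -0.1181, 0.1608]
tcp_rot: [180.0, 0.4, -17.9]
wrist_force: [-6.1, -1.8, 5.0]
opening: 0.0136
```

```bash
cat >> h.py <<'E'
def arc(step,n=5,r=.0942,c=(.5018,-.0887)):
    o=get_obs();p=o['ee_pos'];a=np.degrees(np.arctan2(p[1]-c[1],p[0]-c[0]));print('t',round(o['time'],2),p.round(4),'F',o['wrist_force'].round(1),'tq',o['torque'].round(2),'op',round(o['opening'],4),'rad',np.hypot(p[0]-c[0],p[1]-c[1]).round(4),'ang',a.round(2),'yaw',o['tcp_rot'][2].round(2))
    from scipy.spatial.transform import Rotation as Ro
    R=Ro.from_euler('xyz',o['tcp_rot'],degrees=True).as_matrix()
    for i in range(1,n+1):
        b=np.radians(a+step*i);t=np.array([c[0]+r*np.cos(b),c[1]+r*np.sin(b),.1608])
        print((R.T@(t-p)/.025).round(2),round(-(a+step*i-o['tcp_rot'][2])/6,2))
E
python3 -c "
from h import *
arc(4)"
```

```text
t 4.0 [ 0.5911 -0.1181  0.1608] F [-6.1 -1.8  5. ] tq [-0.4   1.28 -0.36] op 0.0136 rad 0.094 ang -18.23 yaw -17.85
[ 0.   -0.26 -0.  ] -0.6
[-0.03 -0.52 -0.  ] -1.27
[-0.07 -0.78 -0.  ] -1.94
[-0.13 -1.04 -0.  ] -2.6
[-0.21 -1.29 -0.  ] -3.27
```

arm_command(increments=[[[0,-0.26,0],-0.6],[[-0.03,-0.52,0],-1.27],[[-0.07,-0.78,0],-1.94],[[-0.13,-1.04,0],-2.6],[[-0.21,-1.29,0],-3.27]])

```text
time: 4.5
ee_pos: [0.5954, -0.0864, 0.1608]
tcp_rot: [-180.0, 0.5, 1.9]
wrist_force: [-7.9, -2.5, 5.6]
opening: 0.013
```

```bash
python3 -c "
from h import *
arc(4)"
```

```text
t 4.5 [ 0.5954 -0.0864  0.1608] F [-7.9 -2.5  5.6] tq [-0.72  1.4  -0.49] op 0.013 rad 0.0937 ang 1.41 yaw 1.86
[ 0.01 -0.26 -0.  ] -0.59
[-0.01 -0.52 -0.  ] -1.26
[-0.05 -0.78 -0.  ] -1.92
[-0.12 -1.04 -0.  ] -2.59
[-0.2  -1.29  0.  ] -3.26
```

arm_command(increments=[[[0,-0.26,0],-0.6],[[-0.02,-0.52,0],-1.26],[[-0.06,-0.78,0],-1.92],[[-0.13,-1.04,0],-2.6],[[-0.21,-1.29,0],-3.26]])

```text
time: 5.0
ee_pos: [0.5889, -0.0551, 0.1608]
tcp_rot: [-179.9, 0.5, 21.5]
wrist_force: [-6.0, -4.7, 4.5]
opening: 0.0134
```

```bash
python3 -c "
from h import *
c=snap('scene','s4');cv2.imwrite('pics/s4z.png',cv2.resize(c['frame'][130:290,130:370,::-1],None,fx=3.3,fy=3.3,interpolation=cv2.INTER_CUBIC))
arc(4)"
```

```text
t 5.05 [ 0.5885 -0.0541  0.1608] F [-6.2 -1.6  5.2] tq [-0.5   0.98 -0.27] op 0.0134 rad 0.0933 ang 21.76 yaw 21.8
[ 0.03 -0.26  0.  ] -0.66
[-0.   -0.52  0.  ] -1.33
[-0.05 -0.78  0.  ] -1.99
[-0.11 -1.04  0.  ] -2.66
[-0.19 -1.29  0.01] -3.33
```

View pics/s4z.png

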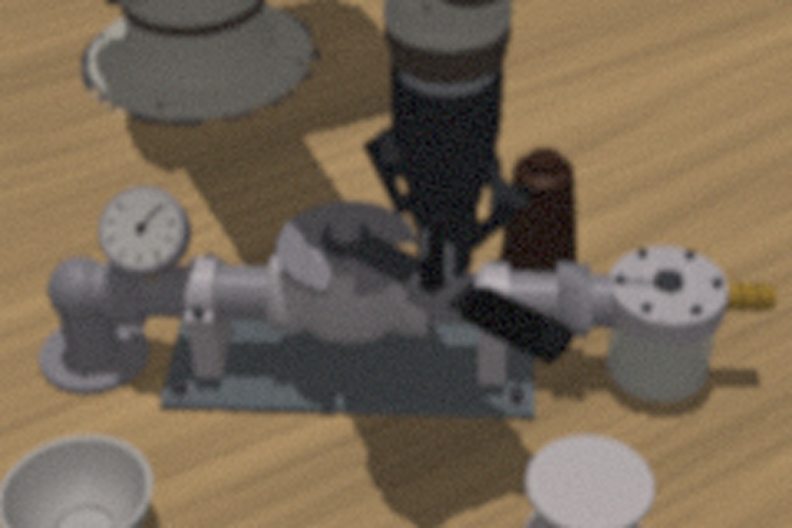

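The lever has swung about 55°, and the grip is now near (515,325) in the zoom. I continue the arc.

arm_command(increments=[[[0.03,-0.26,0],-0.66],[[0,-0.52,0],-1.33],[[-0.05,-0.78,0],-1.99],[[-0.11,-1.04,0],-2.66],[[-0.19,-1.29,0],-3.33]])

```text
time: 5.55
ee_pos: [0.5717, -0.0271, 0.1607]
tcp_rot: [-179.7, 0.6, 41.8]
wrist_force: [-6.5, -8.1, 3.5]
opening: 0.0132
```

```bash
python3 -c "
from h import *
arc(3)"
```

```text
t 5.55 [ 0.5717 -0.0271  0.1607] F [-6.5 -8.1  3.5] tq [-1.52  0.99 -0.63] op 0.0132 rad 0.0932 ang 41.43 yaw 41.85
[ 0.04 -0.2  -0.  ] -0.43
[ 0.02 -0.39 -0.  ] -0.93
[-0.   -0.59  0.  ] -1.43
[-0.04 -0.78  0.  ] -1.93
[-0.08 -0.98  0.  ] -2.43
```

arm_command(increments=[[[0.03,-0.2,0],-0.43],[[0.01,-0.39,0],-0.93],[[0,-0.59,0],-1.43],[[-0.04,-0.78,0],-1.93],[[-0.08,-0.98,0],-2.43]])

```text
time: 6.05
ee_pos: [0.5537, -0.0114, 0.1608]
tcp_rot: [-179.7, 0.6, 56.4]
wrist_force: [-3.9, -7.3, 2.4]
opening: 0.0135
```

```bash
python3 -c "
from h import *
arc(1)"
```

```text
t 6.05 [ 0.5537 -0.0114  0.1608] F [-3.9 -7.3  2.4] tq [-1.63  0.61 -0.65] op 0.0135 rad 0.0931 ang 56.11 yaw 56.45
[ 0.04 -0.07 -0.  ] -0.11
[ 0.04 -0.13  0.  ] -0.28
[ 0.04 -0.2   0.  ] -0.44
[ 0.04 -0.26  0.  ] -0.61
[ 0.03 -0.33  0.  ] -0.78
```

arm_command(increments=[[[0.03,-0.07,0],-0.1],[[0.03,-0.13,0],-0.2],[[0.03,-0.2,0],-0.3],[[0.03,-0.2,0],-0.3]])

```text
time: 6.45
ee_pos: [0.552, -0.0103, 0.1609]
tcp_rot: [180.0, 0.7, 58.1]
wrist_force: [7.9, -11.7, -1.2]
opening: 0.0138
```

```bash
python3 -c "
from h import *
c=snap('scene','s5');cv2.imwrite('pics/s5z.png',cv2.resize(c['frame'][130:290,130:370,::-1],None,fx=3.3,fy=3.3,interpolation=cv2.INTER_CUBIC))
arc(1)"
```

```text
t 6.5 [ 0.552  -0.0104  0.1609] F [  7.5 -12.8  -0.8] tq [-2.4  -1.69 -0.8 ] op 0.0134 rad 0.093 ang 57.35 yaw 58.09
[ 0.05 -0.07  0.  ] -0.04
[ 0.05 -0.13  0.  ] -0.21
[ 0.04 -0.2   0.  ] -0.38
[ 0.04 -0.26  0.  ] -0.54
[ 0.04 -0.33  0.  ] -0.71
```

View pics/s5z.png

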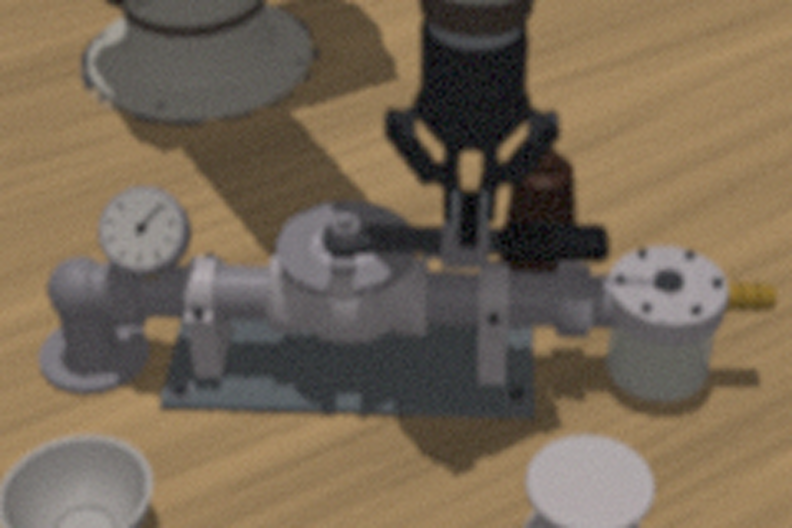

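The lever is against its stop, with about 13 N tangential force, and lies along the pipe. Now I push the lock home.

arm_command(increments=[[[-0.2,0.02,0],0.05],[[-0.4,0.03,0],0.08],[[-0.6,0.03,0],0.1],[[-0.75,0.03,0],0.1],[[-0.88,0.03,0],0.1]])

```text
time: 7.0
ee_pos: [0.5406, -0.0285, 0.1609]
tcp_rot: [-179.9, 0.6, 57.5]
wrist_force: [-4.9, 8.1, 2.5]
opening: 0.0133
```

```bash
python3 -c "
from h import *
c=snap('scene','s6');cv2.imwrite('pics/s6z.png',cv2.resize(c['frame'][130:290,130:370,::-1],None,fx=3.3,fy=3.3,interpolation=cv2.INTER_CUBIC))
arc(1,1)"
```

```text
t 7.05 [ 0.5404 -0.0288  0.1609] F [-4.4  6.2  1.9] tq [ 1.34  0.78 -0.61] op 0.0129 rad 0.0712 ang 57.21 yaw 57.48
[ 0.92 -0.06 -0.01] -0.12
```

View pics/s6z.png

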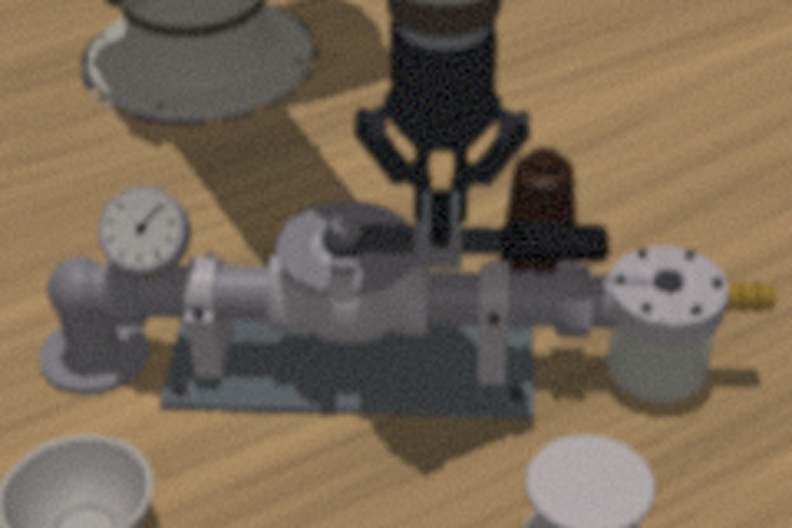

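arm_command(increments=[[[-0.04,0,0],0],[[-0.08,0,0],0],[[-0.12,0,0],0],[[-0.12,0,0],0]])

```text
time: 7.45
ee_pos: [0.5399, -0.0294, 0.1609]
tcp_rot: [-179.8, 0.3, 57.5]
wrist_force: [3.9, 13.2, 1.5]
opening: 0.0134
```

```bash
python3 -c "
from h import *
arc(1,1)"
```

```text
t 7.45 [ 0.5399 -0.0294  0.1609] F [ 3.9 13.2  1.5] tq [ 2.69 -0.9  -0.67] op 0.0134 rad 0.0705 ang 57.29 yaw 57.54
[ 0.95 -0.06 -0.  ] -0.13
```

The stop is reached: about 13 N, and only 1 mm gained of the 3 mm commanded. I release and lift.

arm_command(increments=[[[0.0,0,0],0],[[0,0,0],0],[[0,0,0],0],[[0,0,0],0],[[0,0,0],0]], claw=0)

```text
time: 7.95
ee_pos: [0.5399, -0.0296, 0.1608]
tcp_rot: [-179.8, 0.3, 57.5]
wrist_force: [1.0, -0.9, 0.1]
opening: 0.0425
```

arm_command(increments=[[[0,0,-0.5],0],[[0,0,-1.2],0],[[0,0,-2.0],0],[[0,0,-3.0],0],[[0,0,-4],0]])

```text
time: 8.45
ee_pos: [0.5403, -0.0293, 0.2627]
tcp_rot: [-179.9, 0.3, 57.5]
wrist_force: [0.2, -0.4, 0.5]
opening: 0.0427
```

```bash
python3 -c "
from h import *
to(.35,-.35,.27,57)"
```

```text
t 8.45 ee [ 0.5403 -0.0293  0.2627] rot [-179.87    0.32   57.53] F [ 0.2 -0.4  0.5] op 0.0427
units [-14.91   0.47  -0.21] roll 0.09 mm 372.95290859400563
```

arm_command(increments=[[[-1.7,0,-0.2],0],[[-3.4,0,-0.4],0],[[-5.1,0,-0.5],0],[[-6.8,0.2,-0.5],0],[[-8.5,0.3,-0.5],0]])

```text
time: 8.95
ee_pos: [0.4316, -0.2139, 0.2777]
tcp_rot: [-180.0, 0.3, 57.5]
wrist_force: [0.7, -0.4, -0.5]
opening: 0.0427
```

arm_command(increments=[[[-1.5,0,0],0],[[-3,0,0],0],[[-4.5,0,0],0],[[-6,0,0],0],[[-6.5,0,0],0]])

```text
time: 9.45
ee_pos: [0.3427, -0.3532, 0.2795]
tcp_rot: [180.0, 0.4, 57.4]
wrist_force: [-0.2, 0.2, -0.4]
opening: 0.0425
```

Run:
```python
from h import *
for n in('top','scene'):
    c=snap(n,n+'9'); f=c['frame'][:,:,::-1]
    q=f[110:320,170:440] if n=='top' else f[130:310,130:370]
    cv2.imwrite(f'pics/{n}9z.png',cv2.resize(q,None,fx=2.8,fy=2.8,interpolation=cv2.INTER_CUBIC))
    P=pts(c);d=c['frame'].max(2)<45; s=np.array([.5014,-.0886])
    for nm,lo,hi in(('thumb',.155,.18),('grip',.125,.150)):
        m=d&(P[...,2]>lo)&(P[...,2]<hi)&(c['range_z']>0)&(np.abs(P[...,0]-.57)<.08)&(np.abs(P[...,1]-.01)<.09)
        k,l,st,ce=cv2.connectedComponentsWithStats(m.astype(np.uint8))
        for i in range(1,k):
            if st[i,4]>25:
                q=P[l==i]; r=cv2.minAreaRect(q[:,:2].astype(np.float32)*1000);e=np.array(r[0])/1000-s
                print(n,nm,st[i,4],np.round(r[0],1),np.round(r[1],1),'dist',np.hypot(*e).round(4),'ang',np.degrees(np.arctan2(e[1],e[0])).round(1),'z',np.median(q[:,2]).round(4))
```

```text
top grip 261 [590.9  42.3] [78.2 29.8] dist 0.1586 ang 55.7 z 0.1443
scene thumb 49 [546.8 -32.2] [ 9.9 34.8] dist 0.0724 ang 51.1 z 0.1684
scene grip 332 [590.4  40.3] [78.5 32.9] dist 0.1566 ang 55.4 z 0.1423
```

View pics/top9z.png

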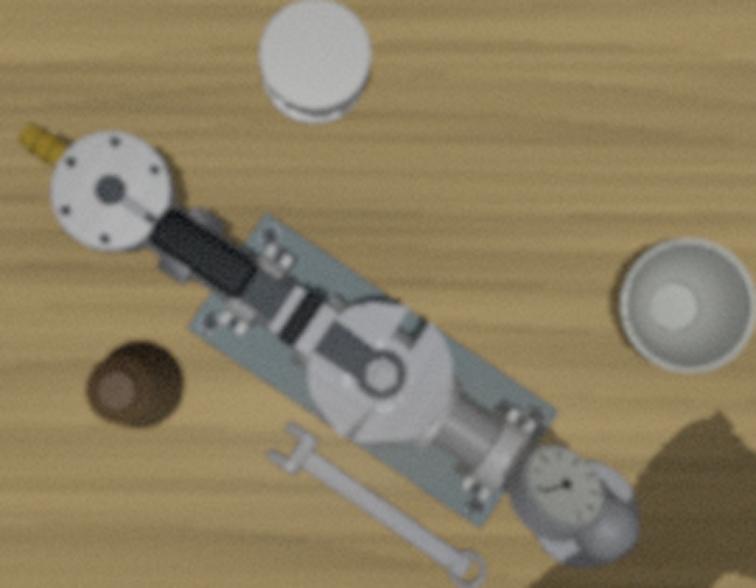

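View pics/scene9z.png

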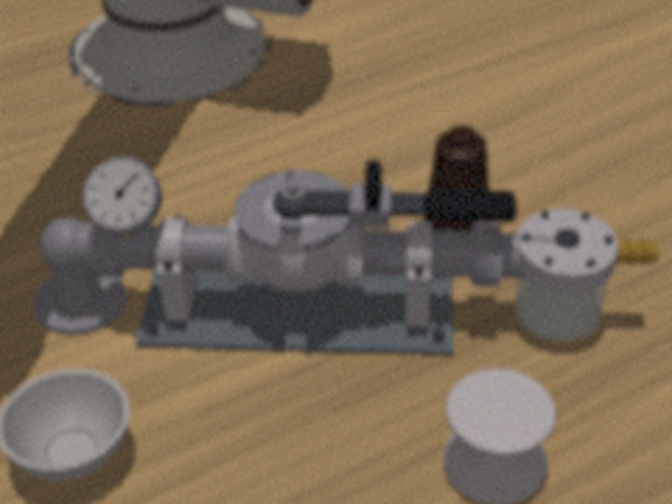

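The lever now lies over the pipe. I measure the thumb-to-grip distance in the top view; home should give 88 mm, and it was 88 mm at the start.

Run:
```python
from h import *
for n,ex in(('top0',((.5624,-.1273),(.636,-.1755))),('top9',((.541,-.029),(.59,.042)))):
    c=pickle.load(open(n+'.pkl','rb'))
    P=pts(c);g=c['frame'].max(2); out=[]
    for (x,y),lo,hi,rad in((ex[0],.160,.18,.035),(ex[1],.132,.152,.055)):
        m=(g<60)&(P[...,2]>lo)&(P[...,2]<hi)&(np.hypot(P[...,0]-x,P[...,1]-y)<rad)
        k,l,st,ce=cv2.connectedComponentsWithStats(m.astype(np.uint8));i=1+np.argmax(st[1:,4])
        r=cv2.minAreaRect(np.argwhere(l==i)[:,::-1].astype(np.float32)); q=ray(c,*r[0],(.17 if lo>.15 else .144)); out.append(q)
        print(n,st[i,4],np.round(r[0],1),np.round(r[1],1),round(r[2],1),q.round(4),np.median(P[l==i],0).round(4))
    d=out[1]-out[0]; print('dist',np.hypot(d[0],d[1]).round(4),'ang',np.degrees(np.arctan2(d[1],d[0])).round(1))
    for q in out: e=q[:2]-[.5014,-.0886]; print(' from stem',np.hypot(*e).round(4),np.degrees(np.arctan2(e[1],e[0])).round(1))
```

```text
top0 115 [325.5 213.5] [20.2  5.8] 33.7 [ 0.5624 -0.1267  0.17  ] [ 0.5633 -0.1257  0.1702]
top0 553 [347.4 179.4] [14.4 39.7] 33.7 [ 0.6342 -0.1741  0.144 ] [ 0.6349 -0.1735  0.1441]
dist 0.0861 ang -33.5
 from stem 0.0719 -32.0
 from stem 0.158 -32.8
top9 101 [277.1 223.1] [ 5.3 19.4] 33.7 [ 0.5424 -0.0301  0.17  ] [ 0.5425 -0.03    0.1704]
top9 562 [242.3 199.8] [39.1 14.9] 34.5 [0.5902 0.0425 0.144 ] [0.5898 0.0415 0.1443]
dist 0.0869 ang 56.7
 from stem 0.0714 55.0
 from stem 0.1583 55.9
```

The thumb-to-grip distance is 86.9 mm against 86.1 mm at the start, so the lock is home. The lever has turned about 90°, nothing is touching, and the other things look unmoved.

```bash
python3 -c "
from workcell import *
print(job_done())"
```

```text
the job is handed in; nothing more can be done
None
```

The lever valve is open and locked, and I handed the job in after about 9.5 s of the 54 s allowed. I gripped the lock's thumb piece and slid it out 22 mm. I then swung the lever anticlockwise to its stop, which pushed back with about 13 N, slid the lock home until it also met its stop at about 13 N, let go and moved clear.

**Lock:** in the top view the thumb-to-grip distance was 86.9 mm, against 86.1 mm when locked at the start. The thumb stood 71.4 mm from the stem, where 72 mm is fully home.

**Lever angle:** two measurements disagreed slightly. The direction from thumb to grip turned 90.2°, but the grip's direction from my estimated stem position turned only 88.7°. That difference is about what the 2 mm camera calibration allows, and a lock that is fully home means the tongue is in the open slot. The scene view's thumb angle was off by several degrees (51°). I put that down to the mask catching only part of the thumb.

**Other things on the bench:** by eye, all of them look unmoved in the last pictures; I did not measure them again. The largest wrist force I read was about 15 N. No check failed outright.

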